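# Stroke the row of parts-case lids shut

## Robot

A 6-joint arm with a two-finger parallel gripper is mounted at the origin on the work surface. World frame = base frame: x ahead of the robot, y to its left, z up, the work surface at z = 0. Lengths are in mm, angles in rad, forces in N, time in s.
With the tool pointing down it reaches from about 400 to 925 mm from the base axis. Payload 12.5 kg.
Tool frame: the origin (TCP) lies between the finger pads, 19 mm behind the fingertips; this is the grasp point; z points along the fingers, y is the line along which they close (so a half turn about z gives the same grasp; the last joint's range is limited). The gripper opens to 95 mm and grips with 3 to 60 N. Pads are 20 mm wide; open, the fingers measure 119 mm over their backs; the gripper's body (75 mm by 180 mm) begins 59 mm behind the grasp point.
Start: joints at [1.197, 0.491, 1.559, -0, 1.092, -0.106], TCP at [165.363, 602.743, 233.461] pointing down, gripper open.
Joint ranges: [-3.1, 3.1], [-0.84, 2.19], [0.05, 2.79], [-1.13, 4.28], [0.06, 2.93], [-2.69, 2.69]. Speed limits (rad/s): [2.22, 2.22, 2.79, 3.14, 3.14, 3.14].

## Interface

Orientations are given as [roll, pitch, yaw] about the fixed x, y, z axes, in that order (R = Rz(yaw) Ry(pitch) Rx(roll)).
In Python, from cell import env gives the robot as it stands.
- The arm moves only by the tool carry_out, never from a script. Its argument "series" is a list of rows, each a list of 4 numbers: the shift along the world's x, y, z normalised to -1 to 1, where 1 is 5 cm, then the turn about the world's z normalised to -1 to 1, where 1 is 6 degrees. In form: [[x, y, z, turn], ...]. A call has exactly 5 rows; each row shifts and turns the commanded pose from where the row before left it; what a row does not reach is not made up. A row lasts 1/10 s, in which the tool goes at most 50 mm and 8.59 degrees, less where a joint would pass 70% of its speed; a pose out of reach is approached as far as the arm can. A call with a number of a shift or a turn outside -1 to 1 is refused whole. A call with a gripper value outside its range is refused whole. "fingers" is the closure, from -1 (fully open) to 1 (shut), set as the call begins (left out, the last holds). The fingers move at their own pace and stop on an object; the grip force is fixed at half the most. Time passes only in rows, so rows that do not move let the fingers close, or fill a call up. It gives the time, the measured TCP pose, the force, the opening and the grip force at its end, in the units of the state.
- env.state(): the state, without advancing time (a new reading comes with each control period).
- env.read_camera(name): name is "scene" or "top" or "wrist"; returns the picture (420x560x3 uint8, red, green, blue); there is no depth.
- env.calibration(name): a dict with "K" (3x3 intrinsics, pixels), "pose" (4x4, takes a point from camera to world coordinates). Camera axes: x right, y down, z forward; pixel columns grow to the right and rows downward; lengths in mm; the calibration is good to about 2 mm. A picture is of the moment at which its call begins: read the wrist's pose just before it. calibration takes no time and is no camera call; for the wrist camera it gives the pose at the moment of the call.
- env.job_done(): hands the job in; it is judged then, once.
Trained networks look in the newest picture that a camera, given by its name, has taken for a name from the list of things; names that differ only in an ending like _2 or _b are one class to them, and where a whole thing is asked for, a point or a joint stands for the part that bears it (a point fixed in the world has none). Each returns a list of dicts, best first, with "conf" (0 to 1); they miss things now and then, are a little off and sometimes report something else, mostly with a low value. They report only what shows in the picture. A call takes as long as a camera call. They do not tell look-alikes from the thing itself.
- env.look_for(camera, label): "position" ([row, column] as shares, 0 to 1, of the picture: columns of its width, rows of its height, amid what is visible of it).
The state is a dict: "t": time; "joints": joint angles; "qvel": joint speeds; "tau": joint torques, N m; "eef_pos": TCP position; "tcp_rot": TCP orientation; "ft_force": force on the tool from outside, world axes, zero at the start; "moment": the same for the moment, N m; "opening": opening from 0.0 (shut) to 1.0 (fully open); "grip_force": force on a finger pad.
Only numpy, scipy, OpenCV 4.12 (cv2) and the standard library are available. Lean on these libraries where they do the work, as an engineer would, in place of code of your own. Each camera call takes 0.05 s, during which the arm holds its last target. There are 200 camera calls.

## Task

The four orange-framed lids of the clear small-parts case have been left ajar. Starting at the case's blue thumb pad, stroke your fingertips lightly along the middle of the row, folding the lids down flat one after another from the pad to the far end, in one low pass without drawing your hand away in between. Touch only: do not shove, tip, lift or carry the case, press gently, and leave the light, tire levers, wrench and turntable where they are.

Things in the scene. Friction and masses are not known exactly. Their poses are not given: they have to be found in the camera images.
- case: Loose clear plastic small-parts case, 200 x 50 mm, 34 mm high with lids shut, 0.75 to 1 kg, on the work surface (z = 0), at any yaw. Origin: centre of its underside; z up; x along its length, along the row, from the blue thumb pad to the far end. 2 to 3 N sideways does not shift it. Hinge lines of lids 1 to 4 lie along y at x = -64, -23, +18 and +59 mm, 34 mm up.
- case_pad (a point): middle of the top of the opaque blue thumb pad, the flat start of the row, 34 mm (x) by 50 mm, level with the tops of the shut lids (x = -83, y = 0, z = 34 mm in the case's frame)
- lid1 (a joint): angle (rad) of the lid next to the pad: 0 shut flat, starts 0.35 to 0.6, most 0.9. Lid 39 mm (x) by 46 mm, 4 thick, clear with orange frame, hinged at its pad-side edge in its top face: ajar it is a ramp rising away from the pad, free edge up 13 to 22 mm. A tip moving +x 1 to 3 mm above shut level folds it down; moving -x jams. Under 0.12 is shut
- lid2 (a joint): the same for the second lid from the pad. All four hinges are slightly stiff (0.006 N m, under 1 N at the free edge), stay where they are left and stop at flat
- lid3 (a joint): the same for the third lid
- lid4 (a joint): the same for the last lid, at the far end
- case_far_end (a point): middle of the case's far short edge, at the height of the shut lids (x = 100, y = 0, z = 34 mm in the case's frame)
- front_light: loose white bicycle front light 70 x 36 x 39 mm, beside the case (about 85 mm from its centre line, on its +y side); origin: centre of its underside; leave it alone
- tire_levers: loose bundle of three black tire levers 115 x 50 x 11 mm, on the case's -y side about 85 mm from its centre line; origin: centre of its underside; leave it alone
- pedal_wrench: loose steel pedal wrench 250 mm long, lying along its x, to one side of the work; origin: underside, near mid length; leave it alone
- turntable: loose blue plastic turntable, 190 mm across, with a black stand of upright hex keys reaching 115 mm above the work surface, to the other side of the work; origin: centre of its underside; leave it alone
Mind the look-alikes: they are no part of the job. There is more than one size of the case; the one meant has the size given above.

How it is judged:
By the outcome, as a careful person would: the job done as asked, in the order asked, and still so for the second after the job is handed in, with the robot touching nothing.
It also fails if it takes over 48 s, if anything falls off the work surface, if the arm or the gripper's body presses on something with over 40 N, if the wrist force passes 120 N, or if a joint passes its speed limit or range.

## Working session

There is one attempt and no reset: what is moved stays moved. The work goes in short steps, Python scripts to look and compute and a tool call to move; the robot and the scene stay as the last step left them, time stands still between calls to the robot, and variables do not carry over. Pictures are saved under pics/ and viewed, at most 10 in all, crops included, and the job is handed in when it is done.

Besides the shell and the picture viewer there is one more tool, called after "Emit:" as a command line: name --pt "numbers of a row" for each row, then --argument value for the rest. carry_out: Moves the arm, as the interface text tells. Its arguments: {"type":"object","properties":{"series":{"type":"array","items":{"type":"array","items":{"type":"number","minimum":-1,"maximum":1}}},"fingers":{"type":"number"}},"required":["series"]}

```bash
mkdir -p pics
python3 - <<'E'
from cell import env
import cv2
for n in ("top","scene"):
    cv2.imwrite(f"pics/{n}0.png",env.read_camera(n)[:,:,::-1])
    for l in ("case","case_pad","case_far_end","front_light","tire_levers","lid1","lid4"):
        print(n,l,[(round(d["conf"],2),round(d["position"][1]*560),round(d["position"][0]*420)) for d in env.look_for(n,l)][:4])
s=env.state();print(s["t"],s["eef_pos"],s["tcp_rot"],s["opening"])
E
```

```text
top case [(0.73, 199, 279), (0.73, 368, 285), (0.71, 269, 176)]
top case_pad [(0.83, 269, 174), (0.78, 368, 280), (0.75, 199, 279)]
top case_far_end [(0.86, 193, 280), (0.73, 368, 283), (0.7, 267, 174)]
top front_light [(0.75, 252, 201), (0.42, 269, 173)]
top tire_levers [(0.62, 271, 147)]
top lid1 [(0.93, 203, 298), (0.88, 330, 299), (0.83, 394, 274), (0.78, 178, 240)]
top lid4 [(0.93, 203, 298), (0.88, 330, 299), (0.83, 394, 274), (0.78, 178, 240)]
scene case [(0.86, 154, 270), (0.76, 318, 224), (0.69, 248, 128)]
scene case_pad [(0.98, 317, 223), (0.8, 249, 128), (0.72, 150, 272)]
scene case_far_end [(0.93, 247, 125), (0.61, 154, 272), (0.55, 319, 226)]
scene front_light [(0.56, 296, 200)]
scene tire_levers [(0.61, 348, 244)]
scene lid1 [(0.98, 160, 240), (0.92, 153, 265), (0.87, 164, 221), (0.85, 311, 231)]
scene lid4 [(0.98, 160, 240), (0.92, 153, 265), (0.87, 164, 221), (0.85, 311, 231)]
0.8 [165.36171856 602.73357806 233.48438518] [3.14146027e+00 1.04772513e-05 2.87380322e+00] 0.9982243836951891
```

View pics/top0.png

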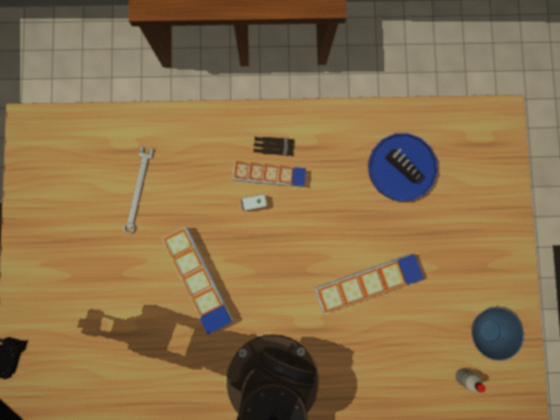

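View pics/scene0.png

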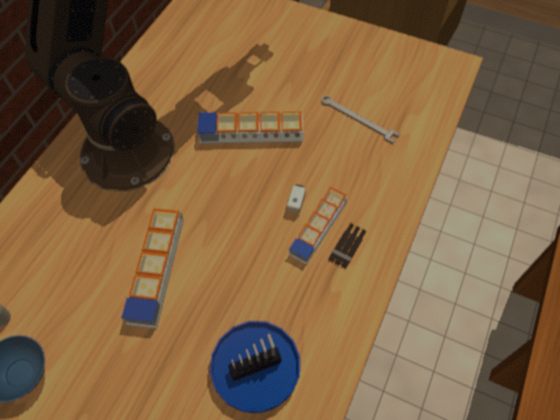

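Candidates for the case are top (270,175), about 73 px long, and two longer ones at (198,280) and (370,285). I choose (270,175): it has the light (255,203) on one side and the levers (273,147) on the other, and it's the smallest. Next I check its size and look at it up close.

```bash
cat > h.py <<'E'
from cell import env
import numpy as np, cv2
def ray(cam,u,v,z,c=None):
    c=c or env.calibration(cam);K=np.array(c["K"]);P=np.array(c["pose"])
    d=P[:3,:3]@np.linalg.solve(K,[u,v,1.]);o=P[:3,3]
    return o+d*(z-o[2])/d[2]
def proj(cam,X,c=None):
    c=c or env.calibration(cam);K=np.array(c["K"]);P=np.array(c["pose"])
    p=K@(P[:3,:3].T@(np.array(X,float)-P[:3,3]));return p[:2]/p[2]
E
python3 - <<'E'
from h import *
np.set_printoptions(precision=1,suppress=True)
for n in("top","scene"):
    print(n,env.calibration(n)["pose"][:3,3] if hasattr(env.calibration(n)["pose"],'shape') else env.calibration(n)["pose"], proj(n,[0,0,0]),proj(n,[165,602,233]))
for n,p,z in[("top",(307,178),34),("top",(234,172),34),("top",(255,203),39),("top",(273,147),10),("top",(403,167),0),("top",(139,190),0),("scene",(302,248),34),("scene",(338,192),34)]:
    print(n,p,ray(n,*p,z))
a=cv2.imread("pics/top0.png")[155:195,225:315];b=cv2.imread("pics/scene0.png")[180:270,280:355]
a=cv2.resize(a,None,fx=6,fy=6,interpolation=cv2.INTER_CUBIC)
b=cv2.resize(b,None,fx=3.6,fy=3.6,interpolation=cv2.INTER_CUBIC)
o=np.zeros((600,600,3),np.uint8);o[:240,:540]=a;o[250:250+b.shape[0],:b.shape[1]]=b
cv2.imwrite("pics/crop0.png",o)
E
```

```text
top [ 351.8   -1.2 1248.6] [272.1 380.2] [ -0.2 340.9]
scene [ 767.2 -621.7 1194.1] [127.  151.3] [274.3 -36.8]
top (307, 178) [ 548.6 -108.5   34. ]
top (234, 172) [569.6  93.1  34. ]
top (255, 203) [481.6  36.4  39. ]
top (273, 147) [643.4 -16.6  10. ]
top (403, 167) [ 580.2 -386.8    0. ]
top (139, 190) [529.7 364.6   0. ]
scene (302, 248) [558.  -85.1  34. ]
scene (338, 192) [577.  96.  34.]
```

View pics/crop0.png

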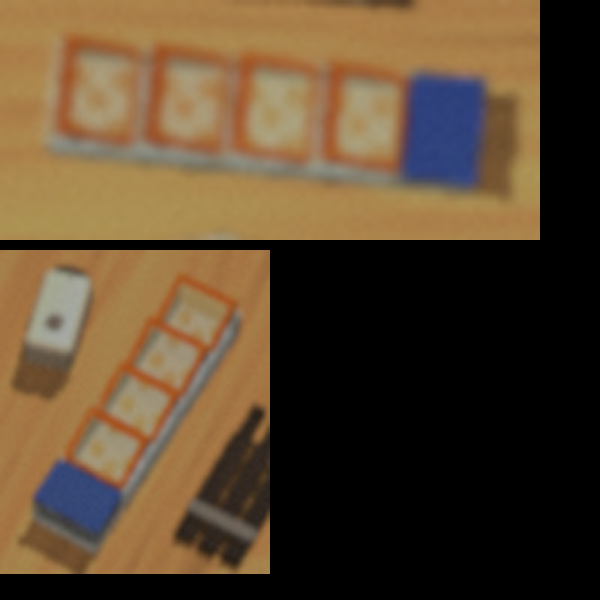

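The top crop shows the chosen case with its pad at crop (444,130), which is top (299,177). The row is about 202 mm long, which matches, and all four lids are ajar. I'll move above it with the fingers shut.

Emit:
carry_out --pt "0.5 -0.85 0 0.11" --pt "0.5 -0.85 0 0.11" --pt "0.5 -0.85 0 0.11" --pt "0.5 -0.85 0 0.11" --pt "0.5 -0.85 0 0.11" --fingers 1

```text
t: 1.3
eef_pos: [290.9, 388.6, 233.6]
tcp_rot: [3.141, 0.0, 2.932]
ft_force: [1.6, 0.2, 0.4]
opening: 0.633
grip_force: 0.0
```

Emit:
carry_out --pt "0.5 -0.85 0 0.11" --pt "0.5 -0.85 0 0.11" --pt "0.5 -0.85 0 0.11" --pt "0.5 -0.85 0 0.11" --pt "0.5 -0.85 0 0.11"

```text
t: 1.8
eef_pos: [416.1, 175.9, 233.8]
tcp_rot: [3.141, 0.001, 2.99]
ft_force: [0.9, 0.3, 0.6]
opening: 0.217
grip_force: 0.0
```

Emit:
carry_out --pt "0.5 -0.85 0 0.11" --pt "0.5 -0.85 0 0.11" --pt "0.5 -0.85 0 0.11" --pt "0.5 -0.85 0 0.11" --pt "0.2 -0.4 0 0.11"

```text
t: 2.3
eef_pos: [527.0, -15.6, 233.4]
tcp_rot: [-3.141, 0.001, 3.045]
ft_force: [0.3, 0.5, 0.1]
opening: 0.001
grip_force: 0.0
```

Run:
```python
from h import *
c=env.calibration("wrist");im=env.read_camera("wrist")
import pickle;pickle.dump(c,open("w.pkl","wb"))
cv2.imwrite("pics/w1.png",im[:,:,::-1])
s=env.state();print(s["t"],s["eef_pos"],s["tcp_rot"],s["opening"],s["ft_force"])
print(np.round(np.array(c["pose"]),2), proj("wrist",s["eef_pos"]+np.array([0,0,-19]),c))
```

```text
2.35 [527.69005701 -16.77062328 233.29192313] [-3.14088187e+00  1.22414476e-03  3.04476817e+00] 0.0051412950596320395 [-0.12366461 -1.47586143 -0.23005622]
[[ 1.0000e-01  9.7000e-01  2.3000e-01  4.6076e+02]
 [ 1.0000e+00 -9.0000e-02 -2.0000e-02 -9.1200e+00]
 [-0.0000e+00  2.4000e-01 -9.7000e-01  3.8422e+02]
 [ 0.0000e+00  0.0000e+00  0.0000e+00  1.0000e+00]] [277.72589014 252.55482206]
```

View pics/w1.png

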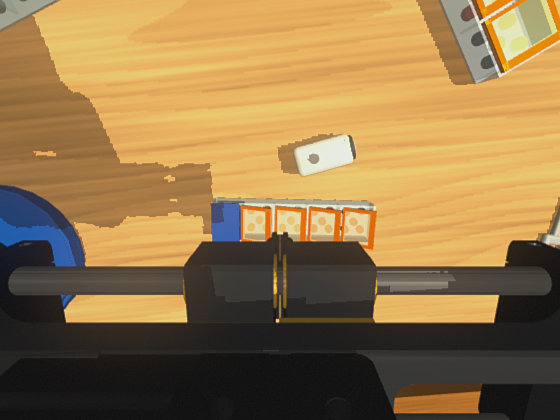

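The wrist view shows the case from (212,200) to (375,240), half hidden by the gripper. I'll back off 80 mm so it shows whole.

Emit:
carry_out --pt "-0.4 0 0 0" --pt "-0.4 0 0 0" --pt "-0.4 0 0 0" --pt "-0.4 0 0 0" --pt "0 0 0 0"

```text
t: 2.85
eef_pos: [443.5, -11.9, 233.7]
tcp_rot: [3.141, -0.001, 3.047]
ft_force: [0.0, -0.6, -0.4]
opening: 0.006
grip_force: 0.0
```

Run:
```python
from h import *
import pickle
c=env.calibration("wrist");im=env.read_camera("wrist")
pickle.dump(c,open("w.pkl","wb"))
cv2.imwrite("pics/w2.png",im[:,:,::-1])
uv=proj("wrist",[555,0,34],c);print(uv)
h=cv2.cvtColor(im,cv2.COLOR_RGB2HSV)
m=cv2.inRange(h,(105,120,40),(130,255,255));n,l,st,ce=cv2.connectedComponentsWithStats(m)
for i in range(1,n):
    if st[i,4]>200:
        cn=cv2.findContours((l==i).astype(np.uint8),0,2)[0][0];print(st[i],ce[i],ray("wrist",*ce[i],34,c),[b.tolist() for b in cv2.approxPolyDP(cn,3,True)[:,0]])
u0=int(uv[0])-105;v0=int(uv[1])-70;print(u0,v0)
cv2.imwrite("pics/c2.png",cv2.resize(im[v0:v0+140,u0:u0+210,::-1],None,fx=3.8,fy=3.8,interpolation=cv2.INTER_CUBIC))
print(env.state()["t"],env.state()["eef_pos"])
```

```text
[297.09432149 280.35899974]
[ 61 295  35  28 847] [ 78.11216057 308.59031877] [ 567.98480162 -288.40851552   34.        ] [[61, 295], [66, 322], [95, 321], [90, 296]]
192 210
2.9 [445.05489533 -12.09366641 233.9038554 ]
```

View pics/c2.png

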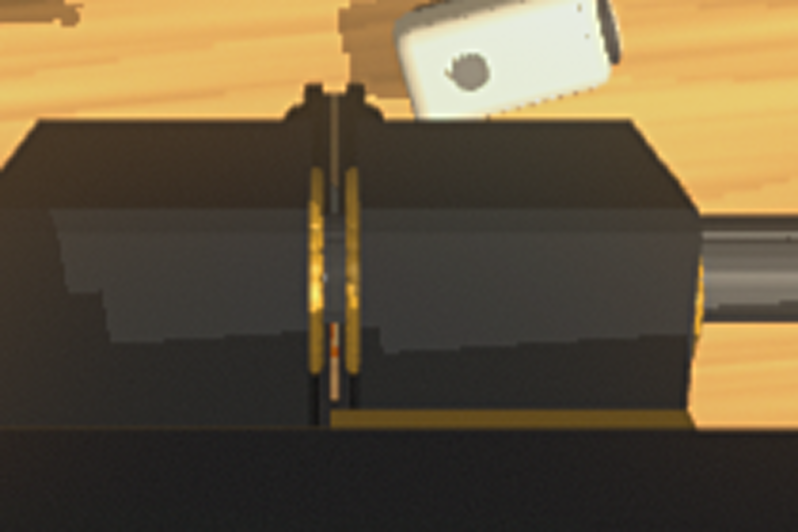

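The gripper now hides the case, because the view moved the wrong way. Image up is world -x, so I'll go forward instead.

Emit:
carry_out --pt "0.8 -0.2 0 0" --pt "0.8 -0.2 0 0" --pt "0.8 -0.2 0 0" --pt "0.8 0 0 0" --pt "0 0 0 0"

```text
t: 3.4
eef_pos: [609.7, -42.6, 232.3]
tcp_rot: [3.141, 0.001, 3.046]
ft_force: [-0.8, 0.0, -0.6]
opening: 0.004
grip_force: 0.0
```

Run:
```python
from h import *
import pickle
c=env.calibration("wrist");im=env.read_camera("wrist")
pickle.dump(c,open("w.pkl","wb"))
cv2.imwrite("pics/w3.png",im[:,:,::-1])
uv=proj("wrist",[555,0,34],c);print(uv)
h=cv2.cvtColor(im,cv2.COLOR_RGB2HSV)
m=cv2.inRange(h,(105,120,40),(130,255,255));n,l,st,ce=cv2.connectedComponentsWithStats(m)
for i in range(1,n):
    if st[i,4]>200:
        cn=cv2.findContours((l==i).astype(np.uint8),0,2)[0][0];print(st[i],ce[i],ray("wrist",*ce[i],34,c),[b.tolist() for b in cv2.approxPolyDP(cn,3,True)[:,0]])
u0=int(uv[0])-105;v0=max(0,int(uv[1])-70);print(u0,v0)
cv2.imwrite("pics/c3.png",cv2.resize(im[v0:v0+140,u0:u0+210,::-1],None,fx=3.8,fy=3.8,interpolation=cv2.INTER_CUBIC))
print(env.state()["t"],env.state()["eef_pos"])
```

```text
[312.19626842 145.17336442]
[   0  113   80  144 6593] [ 37.99984832 182.83664493] [ 567.61108407 -323.34447765   34.        ] [[0, 113], [0, 176], [51, 211], [39, 228], [19, 235], [6, 227], [0, 229], [0, 249], [22, 240], [47, 240], [54, 256], [79, 233], [65, 247], [75, 231], [79, 202], [71, 171], [48, 139], [17, 117]]
[ 224  131   30   43 1230] [238.13902439 151.78292683] [554.34465559 -84.95912527  34.        ] [[224, 131], [225, 172], [252, 173], [252, 131]]
207 75
3.45 [607.41729424 -42.26287982 232.24819127]
```

View pics/c3.png

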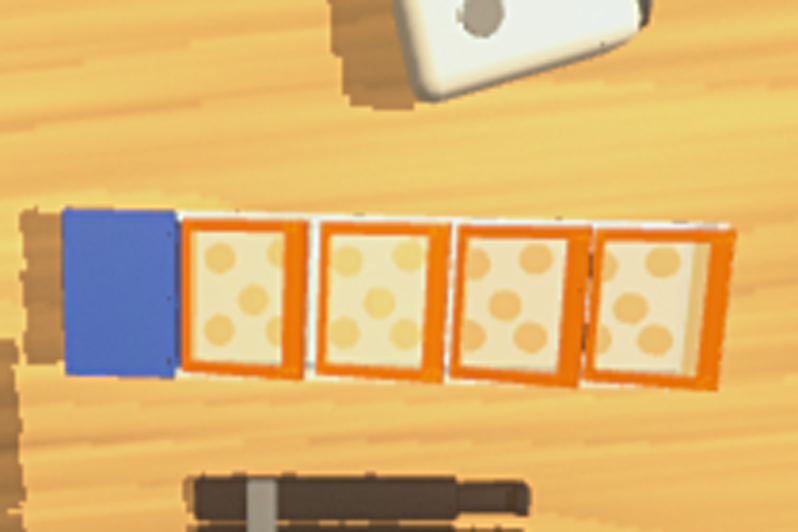

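Run:
```python
from h import *
import pickle
c=pickle.load(open("w.pkl","rb"))
f=lambda x,y:ray("wrist",207+x/3.8,75+y/3.8,34,c)[:2]
for p in[(175,212),(735,228),(64,209),(64,375),(175,378)]:print(p,f(*p))
a,b=f(181,296),f(591,305);d=b-a;print("hinge1,4",a,b,np.hypot(*d),np.arctan2(d[1],d[0]))
e=f(735,228)-f(64,209);print(np.hypot(*e),np.arctan2(e[1],e[0]))
print(env.state()["tcp_rot"],np.round(c["pose"],4)[:3,0])
```

```text
(175, 212) [532.87418113 -65.26697354]
(735, 228) [553.23521702 100.09343166]
(64, 209) [528.90281627 -97.92200166]
(64, 375) [ 577.64100231 -104.73472308]
(175, 378) [581.7803944 -70.9573138]
hinge1,4 [557.37870307 -66.29616046] [571.77919831  56.76782697] 123.90366929994607 1.4543097533121703
199.50483091322135 1.4485279437020593
[ 3.14141588e+00 -4.23745798e-04  3.04678456e+00] [9.480e-02 9.955e-01 1.000e-04]
```

The measured sizes agree: length 199.5, hinge span 124, width 49. The yaw is 1.452, the pad centre is (555,-85) and the row direction is (0.118, 0.993). I'll go down above the pad.

Emit:
carry_out --pt "-0.4 -0.4 -0.7 -0.2" --pt "-0.4 -0.4 -0.7 0" --pt "-0.26 -0.14 -0.7 0" --pt "0 0 -0.9 0" --pt "0 0 0 0"

```text
t: 3.95
eef_pos: [549.7, -88.8, 79.5]
tcp_rot: [3.14, -0.008, 3.025]
ft_force: [0.4, 0.2, 0.3]
opening: 0.007
grip_force: 0.0
```

Emit:
carry_out --pt "0 0 0 0" --pt "0 0 0 0" --pt "0 0 0 0" --pt "0 0 0 0" --pt "0 0 0 0"

```text
t: 4.45
eef_pos: [552.7, -89.2, 84.3]
tcp_rot: [-3.141, 0.001, 3.026]
ft_force: [-0.0, 0.3, 0.1]
opening: 0.004
grip_force: 0.0
```

Emit:
carry_out --pt "0.04 0 -0.2 0" --pt "0 0 -0.15 0" --pt "0 0 -0.1 0" --pt "0 0 -0.08 0" --pt "0 0 0 0"

```text
t: 4.95
eef_pos: [554.0, -89.2, 56.1]
tcp_rot: [3.141, -0.001, 3.026]
ft_force: [0.3, 1.0, 1.3]
opening: 0.005
grip_force: 0.0
```

Emit:
carry_out --pt "0 0 -0.02 0" --pt "0 0 0 0" --pt "0 0 -0.02 0" --pt "0 0 0 0" --pt "0 0 0 0"

```text
t: 5.45
eef_pos: [554.4, -89.3, 55.1]
tcp_rot: [3.142, 0.0, 3.026]
ft_force: [0.2, 0.1, 0.7]
opening: 0.002
grip_force: 0.0
```

Emit:
carry_out --pt "0 0 -0.01 0" --pt "0 0 0 0" --pt "0 0 -0.01 0" --pt "0 0 0 0" --pt "0 0 0 0"

```text
t: 5.95
eef_pos: [554.4, -89.3, 53.9]
tcp_rot: [3.141, -0.0, 3.026]
ft_force: [0.9, -0.8, 0.3]
opening: 0.005
grip_force: 0.0
```

Emit:
carry_out --pt "0 0 -0.01 0" --pt "0 0 0 0" --pt "0 0 0 0" --pt "0 0 0 0" --pt "0 0 0 0"

```text
t: 6.45
eef_pos: [554.3, -89.3, 53.5]
tcp_rot: [3.141, -0.0, 3.026]
ft_force: [0.3, -0.0, 0.1]
opening: 0.005
grip_force: 0.0
```

Emit:
carry_out --pt "0 0 -0.01 0" --pt "0 0 0 0" --pt "0 0 0 0" --pt "0 0 0 0" --pt "0 0 0 0"

```text
t: 6.95
eef_pos: [554.4, -89.3, 53.1]
tcp_rot: [3.142, 0.0, 3.026]
ft_force: [-0.7, 0.8, 5.3]
opening: -0.001
grip_force: 2.5
```

Pad contact came at TCP z 53.1, as expected. I'll rise about 1.2 mm and begin the stroke.

Emit:
carry_out --pt "0 0 0.025 0" --pt "0.005 0.04 0 0" --pt "0.012 0.1 0 0" --pt "0.012 0.1 0 0" --pt "0.012 0.1 0 0"

```text
t: 7.45
eef_pos: [556.4, -71.7, 54.1]
tcp_rot: [3.141, -0.0, 3.026]
ft_force: [-0.3, -0.3, 0.9]
opening: 0.006
grip_force: 0.0
```

Emit:
carry_out --pt "0.012 0.1 0 0" --pt "0.012 0.1 0 0" --pt "0.012 0.1 0 0" --pt "0.012 0.1 0 0" --pt "0.012 0.1 0 0"

```text
t: 7.95
eef_pos: [559.4, -46.8, 54.2]
tcp_rot: [3.141, -0.0, 3.026]
ft_force: [-0.3, 0.0, 0.2]
opening: 0.005
grip_force: 0.1
```

Emit:
carry_out --pt "0.012 0.1 0 0" --pt "0.012 0.1 0 0" --pt "0.012 0.1 0 0" --pt "0.012 0.1 0 0" --pt "0.012 0.1 0 0"

```text
t: 8.45
eef_pos: [562.5, -21.9, 54.2]
tcp_rot: [3.142, 0.0, 3.026]
ft_force: [-0.1, -1.0, 0.2]
opening: 0.005
grip_force: 0.3
```

Emit:
carry_out --pt "0.012 0.1 0 0" --pt "0.012 0.1 0 0" --pt "0.012 0.1 0 0" --pt "0.012 0.1 0 0" --pt "0.012 0.1 0 0"

```text
t: 8.95
eef_pos: [565.4, 3.2, 54.2]
tcp_rot: [3.142, -0.0, 3.026]
ft_force: [-0.1, -0.4, -0.9]
opening: 0.004
grip_force: 0.1
```

Emit:
carry_out --pt "0.012 0.1 0 0" --pt "0.012 0.1 0 0" --pt "0.012 0.1 0 0" --pt "0.012 0.1 0 0" --pt "0.012 0.1 0 0"

```text
t: 9.45
eef_pos: [568.5, 28.2, 54.2]
tcp_rot: [3.141, -0.0, 3.026]
ft_force: [-0.2, 0.5, -0.3]
opening: -0.001
grip_force: 0.1
```

Emit:
carry_out --pt "0.012 0.1 0 0" --pt "0.012 0.1 0 0" --pt "0.012 0.1 0 0" --pt "0.012 0.1 0 0" --pt "0.012 0.1 0 0"

```text
t: 9.95
eef_pos: [571.5, 53.2, 54.2]
tcp_rot: [3.141, 0.0, 3.026]
ft_force: [-1.1, 0.6, -0.5]
opening: 0.004
grip_force: 0.0
```

Emit:
carry_out --pt "0.012 0.1 0 0" --pt "0.012 0.1 0 0" --pt "0.012 0.1 0 0" --pt "0.012 0.1 0 0" --pt "0.012 0.1 0 0"

```text
t: 10.45
eef_pos: [574.5, 78.2, 54.2]
tcp_rot: [3.141, -0.0, 3.026]
ft_force: [-0.7, -0.4, 0.4]
opening: 0.003
grip_force: 0.1
```

Emit:
carry_out --pt "0.012 0.1 0 0" --pt "0.012 0.1 0 0" --pt "0.012 0.1 0 0" --pt "0.012 0.1 0 0" --pt "0.01 0.08 0 0"

```text
t: 10.95
eef_pos: [577.3, 102.2, 54.2]
tcp_rot: [3.142, -0.0, 3.026]
ft_force: [-0.2, 0.0, 0.4]
opening: 0.005
grip_force: 0.0
```

Emit:
carry_out --pt "0.012 0.1 0 0" --pt "0.012 0.1 0 0" --pt "0 0.1 0.2 0" --pt "0 0 0.6 0" --pt "0 0 0.8 0"

```text
t: 11.45
eef_pos: [577.7, 117.0, 134.5]
tcp_rot: [-3.141, -0.003, 3.026]
ft_force: [-0.4, -0.2, 0.6]
opening: 0.004
grip_force: 0.0
```

Emit:
carry_out --pt "0.2 -0.7 0.8 0" --pt "0.2 -0.7 0.6 0" --pt "0.2 -0.7 0.2 0" --pt "0.2 0 0 0" --pt "0 0 0 0"

```text
t: 11.95
eef_pos: [618.4, 14.1, 211.6]
tcp_rot: [3.141, 0.001, 3.024]
ft_force: [-0.2, 0.2, -0.7]
opening: 0.01
grip_force: 0.0
```

Run:
```python
from h import *
c=env.calibration("wrist");im=env.read_camera("wrist")
u,v=proj("wrist",[566,6,34],c);print(u,v,env.state()["eef_pos"])
u0=max(0,int(u)-105);v0=max(0,int(v)-70)
a=cv2.resize(im[v0:v0+140,u0:u0+210,::-1],None,fx=2.6,fy=2.6,interpolation=cv2.INTER_CUBIC)
s=env.read_camera("scene")[175:275,260:380,::-1]
b=cv2.resize(s,None,fx=2.2,fy=2.2,interpolation=cv2.INTER_CUBIC)
o=np.zeros((600,600,3),np.uint8);o[:a.shape[0],:a.shape[1]]=a;o[370:370+b.shape[0],:b.shape[1]]=b
cv2.imwrite("pics/end.png",o);print(u0,v0)
```

```text
266.42542078798016 152.71740819996805 [617.59664064  14.83823497 210.98296319]
161 82
```

View pics/end.png

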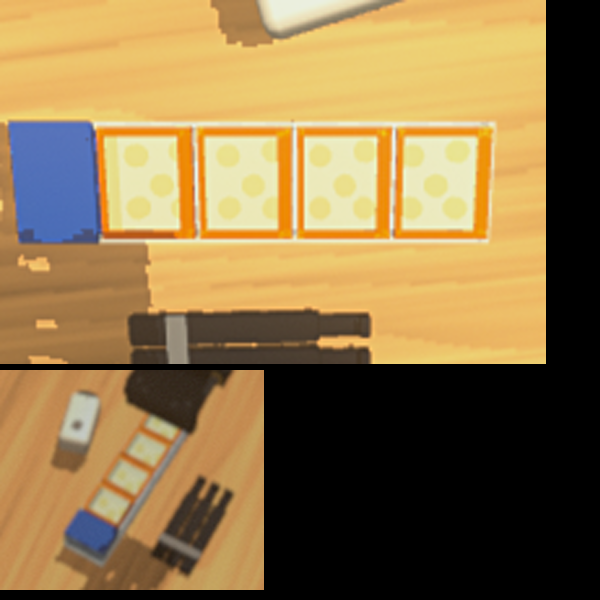

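The picture shows all four lids lying flat inside the rim (crop y 125–240). The case hasn't moved, nor have the light and levers. The robot is clear, so I'm handing it in.

```bash
python3 -c "
from cell import env
print(env.job_done())"
```

```text
the job is handed in; nothing more can be done
None
```

I folded all four lids flat in one light pass from the blue pad to the far end, with about 5 N at the pad and about 1 N or less along the lids; the final picture shows the case, light and tire levers in place, and I handed the job in at about 12 s.

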